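Load the socket rail by size

TASK

Load the four loose sockets onto the studs of the socket rail in order of size, the smallest on the stud next to the green hang ring and the largest at the other end, so that the rail hangs with its weight low. Each socket goes square hole down over its stud until it stands fully home, upright on its clip. Leave the glue bottle standing where it is.

Things in the scene. Friction and masses are not known exactly. Their poses are not given: they have to be found in the camera images.
- socket_small: The smallest of four bright steel sockets, 46 mm tall, about 0.22 kg, upright on the bench with its open hexagon end up: a plain 38 mm round from 29 mm above the underside to the top (grip it there), 36 mm round at the lower end. A 19 mm square hole, 22 mm deep, runs up from the underside. Origin: centre of the underside, z up its axis.
- socket_medium: The second smallest of four bright steel sockets, 50 mm tall, about 0.3 kg, upright on the bench with its open hexagon end up: a plain 46 mm round from 29 mm above the underside to the top (grip it there), 42 mm round at the lower end. A 19 mm square hole, 22 mm deep, runs up from the underside. Origin: centre of the underside, z up its axis.
- socket_large: The second largest of four bright steel sockets, 54 mm tall, about 0.42 kg, upright on the bench with its open hexagon end up: a plain 54 mm round from 29 mm above the underside to the top (grip it there), 46 mm round at the lower end. A 19 mm square hole, 22 mm deep, runs up from the underside. Origin: centre of the underside, z up its axis.
- socket_largest: The largest of four bright steel sockets, 58 mm tall, about 0.55 kg, upright on the bench with its open hexagon end up: a plain 62 mm round from 29 mm above the underside to the top (grip it there), 50 mm round at the lower end. A 19 mm square hole, 22 mm deep, runs up from the underside. Origin: centre of the underside, z up its axis.
- stud_a: Round steel stud, 15 mm thick, 26 mm high, nose tapering to 5 mm, on a black clip 42x44x6 mm; one of four alike on the fixed aluminium rail, in the order a b c d, about 72 mm apart. Origin: on the stud's axis at the clip's underside, 9 mm above the bench; a socket fully home stands on the clip's top, 6 mm above it. y: along the rail from a to d.
- stud_b: Round steel stud, 15 mm thick, 26 mm high, nose tapering to 5 mm, on a black clip 42x44x6 mm; one of four alike on the fixed aluminium rail, in the order a b c d, about 72 mm apart. Origin: on the stud's axis at the clip's underside, 9 mm above the bench; a socket fully home stands on the clip's top, 6 mm above it. y: along the rail from a to d.
- stud_c: Round steel stud, 15 mm thick, 26 mm high, nose tapering to 5 mm, on a black clip 42x44x6 mm; one of four alike on the fixed aluminium rail, in the order a b c d, about 72 mm apart. Origin: on the stud's axis at the clip's underside, 9 mm above the bench; a socket fully home stands on the clip's top, 6 mm above it. y: along the rail from a to d.
- stud_d: Round steel stud, 15 mm thick, 26 mm high, nose tapering to 5 mm, on a black clip 42x44x6 mm; one of four alike on the fixed aluminium rail, in the order a b c d, about 72 mm apart. Origin: on the stud's axis at the clip's underside, 9 mm above the bench; a socket fully home stands on the clip's top, 6 mm above it. y: along the rail from a to d.
- hang_ring: green plastic hang ring, 44 mm across, lying flat just beyond one end of the aluminium rail (either end: next to stud a or next to stud d; a black round end stop is at the other), by which the rail is later hung on the wall. Origin: centre of the ring's underside, about 50 mm beyond the last stud, on the rail's line.
- glue_bottle: blue squeeze bottle of glue with an orange spout, 64 mm across, 216 mm tall, standing at the left of the work; a bystander. Origin: centre of its underside, z up.
Things that resemble listed ones, but are neither listed nor needed, are in the scene too. Leave any blue look-alike of the socket_large alone.

How it is judged (in metres and radians):
At the end, for the whole second after the job is handed in: The smallest, second, third and largest socket stand in this order on the four studs, counted from the green hang ring: each upright (within 0.1 rad), over its own stud (within 8 mm) and fully home on the clip (underside within 3 mm of the clip's top), released and at rest (((horizontal distance between hang_ring and stud_a below 0.1 m and horizontal distance between socket_small and stud_a below 0.008 m and z of socket_small in the frame of stud_a between 0.003 and 0.009 m and angle between each of socket_small, socket_medium, socket_large, socket_largest's own z axis and vertical below 0.1 rad and linear speed of each of socket_small, socket_medium, socket_large, socket_largest below 0.02 m/s and horizontal distance between socket_medium and stud_b below 0.008 m and z of socket_medium in the frame of stud_b between 0.003 and 0.009 m and horizontal distance between socket_large and stud_c below 0.008 m and z of socket_large in the frame of stud_c between 0.003 and 0.009 m and horizontal distance between socket_largest and stud_d below 0.008 m and z of socket_largest in the frame of stud_d between 0.003 and 0.009 m) or (horizontal distance between hang_ring and stud_d below 0.1 m and horizontal distance between socket_small and stud_d below 0.008 m and z of socket_small in the frame of stud_d between 0.003 and 0.009 m and angle between each of socket_small, socket_medium, socket_large, socket_largest's own z axis and vertical below 0.1 rad and linear speed of each of socket_small, socket_medium, socket_large, socket_largest below 0.02 m/s and horizontal distance between socket_medium and stud_c below 0.008 m and z of socket_medium in the frame of stud_c between 0.003 and 0.009 m and horizontal distance between socket_large and stud_b below 0.008 m and z of socket_large in the frame of stud_b between 0.003 and 0.009 m and horizontal distance between socket_largest and stud_a below 0.008 m and z of socket_largest in the frame of stud_a between 0.003 and 0.009 m))); the robot touches nothing.
It fails at once if the glue bottle is pushed more than 25 mm or knocked over (distance of glue_bottle from where it was at the start of the episode above 0.025 m or angle between glue_bottle's own z axis and vertical above 0.35 rad).
It also fails if it takes over 88 s, if anything falls off the work surface, if the arm or the gripper's body presses on something with over 40 N, if the wrist force passes 120 N, or if a joint passes its speed limit or range.

ROBOT

A 6-joint arm with a two-finger parallel gripper is mounted at the origin on the work surface; the furniture and walls round the work are solid. World frame = base frame: x ahead of the robot, y to its left, z up, the work surface at z = 0. Lengths are in m, angles in degrees, forces in N, time in s.
With the tool pointing down it reaches from about 0.3 to 0.75 m from the base axis. Payload 8.5 kg.
Tool frame: the origin (TCP) lies at the very end of the fingers, on their centre line; the grasp point (between the pads) lies 19 mm behind it; x points along the fingers, y is the direction in which the jaws open and shut, and the axes are right-handed (so a half turn about x gives the same grasp; the last joint's range is limited). The gripper opens to 85 mm and grips with 20 to 120 N. Pads are 22 mm wide; open, the fingers measure 114 mm over their backs; the gripper's body (76 mm by 85 mm) begins 54 mm behind the grasp point. The pads swing forward as they close: fully open they stand 13 mm farther back than shut.
Start: joints at [-82.065, 21.807, 74.336, -0, 83.858, -12.336], TCP at [0.191, -0.516, 0.231] pointing down, gripper open.
Joint ranges: [-178.18, 178.18], [-50.72, 133.34], [12.68, 142.11], [-81.47, 261.47], [9.98, 163.14], [-165.26, 165.26]. Speed limits (degrees/s): [136.94, 136.94, 180, 180, 180, 180].

INTERFACE

Orientations are given as a 3x3 rotation matrix whose columns are the frame's x, y, z axes.
In Python, from rig import sensors, cams, env gives the robot as it stands.
- The arm moves only by the shell command python3 -m crank 'ROWS' [FORCE]. ROWS is a JSON object of lists of equal length, an entry for each row: "hand": the closure in counts, from 0 (fully open) to 255 (shut); "translation": the shift along the tool's x, y, z in m, a list of three; "dr": the turn, a rotation vector about the tool's x, y, z in rad, a list of three. A call has 1 to 5 rows; each row is the pose to reach, as a shift and turn from the pose commanded when the call began, along the tool's axes at that moment; what a row does not reach only later rows make up. A row lasts 1/10 s, in which the tool goes at most 50 mm and 8.59 degrees, less where a joint would pass 70% of its speed; a pose out of reach is approached as far as the arm can. A call with a gripper value outside its range is refused whole. The fingers move at their own pace and stop on an object; FORCE is the grip in N (left out, the last holds). Time passes only in rows, so rows that repeat a pose let the fingers close. It gives the time, the measured TCP pose, the force and the opening at its end, in the units of the state.
- sensors.observe(): the state, without advancing time (a new reading comes with each control period).
- cams.get_image(name): name is "side" or "top" or "wrist"; returns (picture, depth): 480x640x3 uint8, blue, green, red; 480x640 float32, m along the optical axis (not along the pixel's ray), 0 where there is no reading.
- cams.calibration(name): a dict with "vertical_fov" (degrees; the focal length in pixels is half the picture's height over the tangent of half this angle, whatever the lens; pixels are square), "cx", "cy" (the principal point, pixels), "extrinsics" (4x4, takes a point from camera to world coordinates). Camera axes: x right, y down, z forward; pixel columns grow to the right and rows downward; lengths in m; the calibration is good to about 2 mm. A picture is of the moment at which its call begins: read the wrist's pose just before it. calibration takes no time and is no camera call; for the wrist camera it gives the pose at the moment of the call.
- env.close_job(): hands the job in, once; it reports no verdict.
The state is a dict: "time_s": time; "q": joint angles; "qvel": joint speeds; "joint_efforts": joint torques, N m; "position": TCP position; "tool_rot": TCP orientation; "ft_force": force on the tool from outside, world axes, zero at the start; "wrist_torque": the same for the moment, N m; "grip_width": finger opening in m.
Only numpy, scipy, OpenCV 4.12 (cv2) and the standard library are available. Lean on these libraries where they do the work, as an engineer would, in place of code of your own. Each camera call takes 0.05 s, during which the arm holds its last target. There are 200 camera calls.

## Working session

There is one attempt and no reset: what is moved stays moved. The work goes in short steps, Python scripts to look and compute and a shell command to move; the robot and the scene stay as the last step left them, time stands still between calls to the robot, and variables do not carry over. Pictures are saved under pics/ and viewed, about 12 in all and at most 16, crops included, and the job is handed in when it is done.

```bash
mkdir -p pics; ls
python3 - <<'E'
from rig import sensors,cams
import cv2,numpy as np
s=sensors.observe();print(s['time_s'],s['position'],np.round(s['tool_rot'],3).tolist(),s['grip_width'],s['ft_force'])
for n in("top","side"):
    im,d=cams.get_image(n);cv2.imwrite(f"pics/{n}0.png",im);np.save(f"{n}0.npy",d)
    c=cams.calibration(n);print(n,c['vertical_fov'],c['cx'],c['cy'],np.round(c['extrinsics'],4).tolist())
E
```

```text
pics
0.0 [ 0.19049077 -0.51564174  0.23069771] [[-0.0, 0.346, -0.938], [0.001, -0.938, -0.346], [-1.0, -0.001, -0.0]] 0.08498013893481583 [ 0.31490553 -0.03793002 -0.40964501]
top 53.86096894300223 316.4319491009271 238.62661947778395 [[-0.006, -0.9928, 0.1193, 0.3738], [-0.9999, 0.007, 0.0081, 0.1032], [-0.0088, -0.1193, -0.9928, 0.8847], [0.0, 0.0, 0.0, 1.0]]
side 44.45325690055024 323.3939425401727 237.2532660011647 [[0.9971, -0.0544, 0.0535, 0.4403], [-0.0737, -0.5054, 0.8597, -0.8176], [-0.0197, -0.8612, -0.5079, 0.5655], [0.0, 0.0, 0.0, 1.0]]
```

View pics/top0.png

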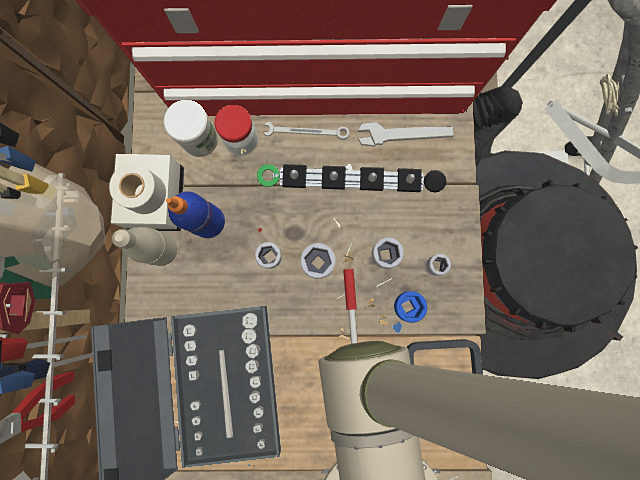

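View pics/side0.png

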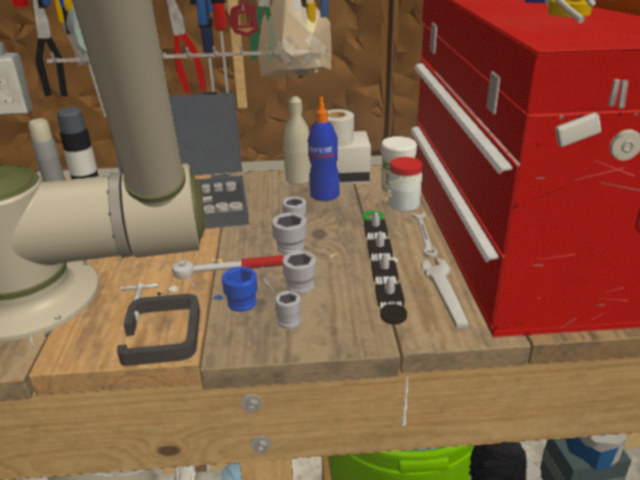

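Top view: ring (268,176) beside the leftmost stud (294,176), end stop (435,181). Steel sockets are at (268,255), (318,260), (388,252) and (438,265). The blue look-alike is at (410,306) and the bottle at about (205,215). Next I measure positions and sizes.

```bash
cat > h.py <<'E'
import numpy as np,cv2
from rig import sensors,cams
def K(c): return 240/np.tan(np.radians(c['vertical_fov']/2))
def cloud(d,c):
    v,u=np.mgrid[:480,:640];f=K(c)
    p=np.stack([(u-c['cx'])*d/f,(v-c['cy'])*d/f,d],-1);E=np.array(c['extrinsics'])
    return p@E[:3,:3].T+E[:3,3]
def ray(c,u,v,z):
    E=np.array(c['extrinsics']);r=E[:3,:3]@np.array([(u-c['cx'])/K(c),(v-c['cy'])/K(c),1])
    return E[:3,3]+r*(z-E[2,3])/r[2]
E
python3 - <<'E'
from h import *
c=cams.calibration('top');d=np.load('top0.npy');P=cloud(d,c);im=cv2.imread('pics/top0.png')
print('bench z',np.median(P[215:230,330:400,2]))
Z=P[...,2];m=((Z>.032)&(Z<.3)&(d>0)).astype(np.uint8);m[:,:140]=0;m[:190]=0;m[325:]=0
n,l,st,ce=cv2.connectedComponentsWithStats(m)
for i in range(1,n):
    if st[i,4]<60: continue
    q=l==i;h=np.percentile(Z[q],95)
    cs=cv2.findContours((q&(Z>h-.006)).astype(np.uint8),0,1)[0];k=max(cs,key=cv2.contourArea)
    (u,v),r=cv2.minEnclosingCircle(k);print(np.round(ce[i]),'zmax',round(h,4),'ctr',ray(c,u,v,h)[:2].round(4),'dia',round(2*r*(c['extrinsics'][2][3]-h)/K(c)*1.0,4))
# clips
g=im.max(2);m=(g<70).astype(np.uint8);m[:160]=0;m[195:]=0;m[:,:275]=0;m[:,430:]=0
m=cv2.morphologyEx(m,cv2.MORPH_CLOSE,np.ones((7,7)))
n,l,st,ce=cv2.connectedComponentsWithStats(m)
for i in range(1,n):
    if st[i,4]>150:
        x,y,w,h=st[i,:4];print('clip',st[i],ray(c,x+w/2-.5,y+h/2-.5,.015).round(4),'zmed',np.median(Z[l==i]).round(4),'zmax',Z[l==i].max().round(4))
hs=cv2.cvtColor(im,cv2.COLOR_BGR2HSV);m=(cv2.inRange(hs,(40,80,60),(80,255,255)));m[:160]=0;m[195:]=0
v,u=np.nonzero(m);print('ring',ray(c,u.mean(),v.mean(),.005))
m=cv2.inRange(hs,(100,120,40),(130,255,255))>0;m[:180]=0;m[250:]=0;m[:,:160]=0;m[:,240:]=0
print('bottle xy range',[np.percentile(P[m&(Z>.05)][:,k],[2,50,98]).round(3) for k in range(3)])
print('drawer x min',np.percentile(P[85:112,200:450,0],[2,50]),P[85:112,200:450,2].min())
E
```

```text
bench z 0.001541032289344213
[172. 221.] zmax 0.1855 ctr [0.5125 0.3225] dia 0.0289
[388. 253.] zmax 0.0577 ctr [ 0.4478 -0.0154] dia 0.0538
[268. 255.] zmax 0.0537 ctr [0.4458 0.1969] dia 0.0457
[318. 260.] zmax 0.0616 ctr [0.4349 0.1082] dia 0.0614
[439. 264.] zmax 0.049 ctr [ 0.4274 -0.1072] dia 0.0385
[411. 306.] zmax 0.0574 ctr [ 0.354  -0.0536] dia 0.0552
[221. 313.] zmax 0.0372 ctr [0.3316 0.2846] dia 0.171
[250. 318.] zmax 0.0364 ctr [0.3321 0.2297] dia 0.0265
[154. 321.] zmax 0.1152 ctr [0.3345 0.3915] dia 0.0073
clip [275 165  35  23 543] [0.5976 0.1556 0.015 ] zmed 0.0165 zmax 0.8847
clip [314 166  32  24 543] [0.5941 0.085  0.015 ] zmed 0.0165 zmax 0.8847
clip [ 360  167   70   25 1222] [ 0.5902 -0.0372  0.015 ] zmed 0.0162 zmax 0.8847
ring [0.60229276 0.20319097 0.005     ]
bottle xy range [array([0.483, 0.502, 0.537]), array([0.287, 0.303, 0.338]), array([0.053, 0.143, 0.165])]
drawer x min [0.69806286 0.71972629] 0.011615723938266376
```

```bash
python3 -c "
import cv2;a=cv2.imread('pics/top0.png')[155:325,235:475];cv2.imwrite('pics/crop1.png',cv2.resize(a,None,fx=3.3,fy=3.3,interpolation=2))"
```

```text
(no output)
```

View pics/crop1.png

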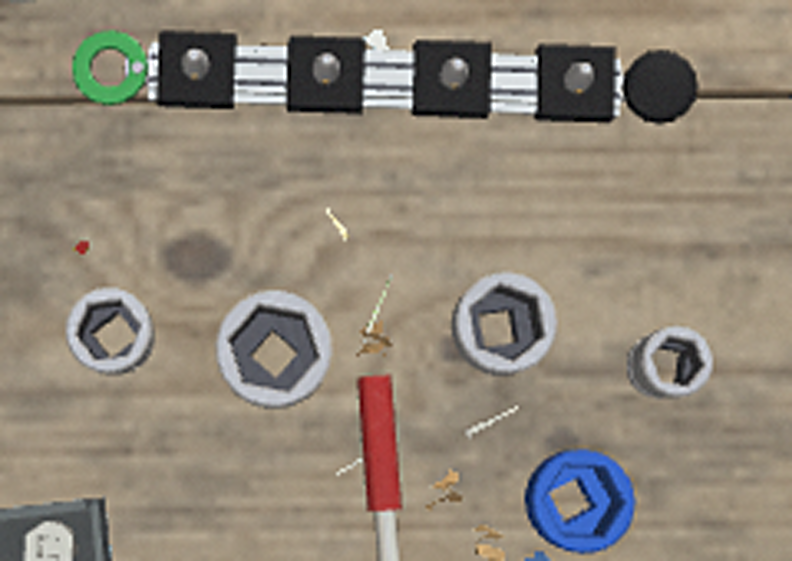

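Sizes settle it: small 38.5 mm at (438,265), medium 45.7 at (268,255), large 53.8 at (388,252, steel; the blue one at (410,306) is left alone), largest 61.4 at (318,260). The ring is by stud a on the left. I'm setting off to above the small socket with the jaws along world x.

```bash
python3 - <<'E'
from h import *
c=cams.calibration('top')
for u,v in((294.5,175.9),(333.9,177.7),(371.8,178.9),(409.5,180.2)): print(ray(c,u,v,.015).round(4))
for x,y in((195,62),(326,67),(454,72),(578,77)): print('stud tip',ray(c,235+x/3.3,155+y/3.3,.035).round(4))
E
python3 -m crank '{"hand":[0,0,0,0,0],"translation":[[0.08,-0.301,-0.364],[0.08,-0.301,-0.364],[0.08,-0.301,-0.364],[0.08,-0.301,-0.364],[0.08,-0.301,-0.364]],"dr":[[-1.217,0,0],[-1.217,0,0],[-1.217,0,0],[-1.217,0,0],[-1.217,0,0]]}' 60
```

```text
[0.5977 0.1509 0.015 ]
[0.5936 0.0767 0.015 ]
[0.5907 0.0055 0.015 ]
[ 0.5877 -0.0652  0.015 ]
stud tip [0.5966 0.1506 0.035 ]
stud tip [0.5931 0.0775 0.035 ]
stud tip [0.5896 0.0062 0.035 ]
stud tip [ 0.5862 -0.0627  0.035 ]
time_s: 0.6
position: [0.3148, -0.3009, 0.1892]
tool_rot: [[0.0, 0.895, -0.445], [0.0, -0.445, -0.895], [-1.0, -0.0, -0.0]]
ft_force: [1.5, -0.6, -0.2]
grip_width: 0.0854
```

```bash
python3 -m crank '{"hand":[0,0,0,0,0],"translation":[[0.039,0.015,-0.2235],[0.039,0.015,-0.2235],[0.039,0.015,-0.2235],[0.039,0.015,-0.2235],[0.039,0.015,-0.2235]],"dr":[[-0.461,0,0],[-0.461,0,0],[-0.461,0,0],[-0.461,0,0],[-0.461,0,0]]}'
python3 - <<'E'
from h import *
s=sensors.observe();print(s['time_s'],s['position'],np.round(s['tool_rot'],3).tolist())
im,d=cams.get_image('wrist');c=cams.calibration('wrist');cv2.imwrite('pics/w1.png',im);np.save('w1.npy',d);print(c)
E
```

```text
time_s: 1.1
position: [0.4289, -0.1068, 0.1499]
tool_rot: [[-0.001, 1.0, -0.003], [0.001, -0.003, -1.0], [-1.0, -0.001, -0.001]]
ft_force: [0.4, -1.5, -0.3]
grip_width: 0.0855
1.1 [ 0.42891168 -0.10684081  0.14987187] [[-0.001, 1.0, -0.003], [0.001, -0.003, -1.0], [-1.0, -0.001, -0.001]]
{'vertical_fov': 62.90791393915277, 'cx': 318.4592541259992, 'cy': 234.84364424797818, 'extrinsics': array([[ 9.99998557e-01, -1.63607124e-03, -4.56719127e-04,
         4.30536912e-01],
       [-1.69567932e-03, -9.45680428e-01, -3.25093300e-01,
        -2.17033406e-02],
       [ 9.99654591e-05,  3.25093605e-01, -9.45681837e-01,
         2.92187314e-01],
       [ 0.00000000e+00,  0.00000000e+00,  0.00000000e+00,
         1.00000000e+00]])}
```

View pics/w1.png

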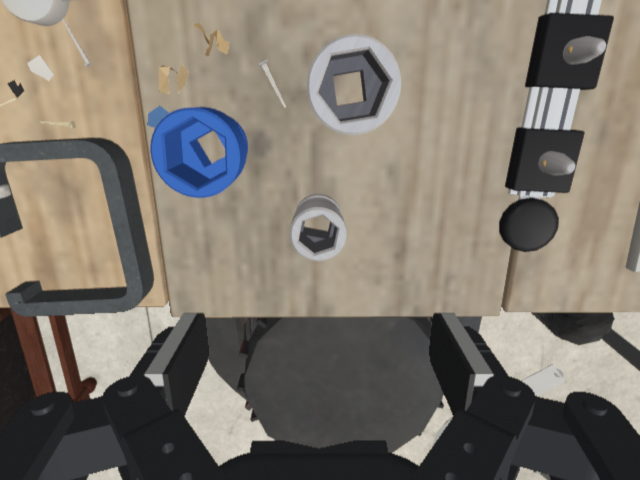

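The wrist view shows the small socket's top rim at (319,234), the large steel one at (355,85) and the blue one at (199,150). Studs d and c are at the right, with clip centres near (545,160) and (570,50).

Run:
```python
from h import *
c=cams.calibration('wrist');im=cv2.imread('pics/w1.png');g=cv2.cvtColor(im,6)
print(ray(c,319,234,.046),ray(c,355,85,.054))
P=cloud(np.load('w1.npy'),c)
for (a,b,e,f) in((200,275,285,350),(30,140,300,405)):
    Q=P[a:b,e:f].reshape(-1,3);h=np.percentile(Q[:,2],97);Q=Q[np.abs(Q[:,2]-h)<.003]
    print(h,cv2.minEnclosingCircle(Q[:,:2].astype(np.float32)))
for u,v in((545,161),(570,51)): print('clip',ray(c,u,v,.015))
for u,v in((551,161),(573,51)): print('nose~',ray(c,u,v,.035))
```

```text
[ 0.43077754 -0.10574332  0.046     ] [ 0.4513094  -0.01370721  0.054     ]
0.046217719049623726 ((0.4295545518398285, -0.1063067764043808), 0.01935616321861744)
0.05451089286267452 ((0.45057371258735657, -0.01403040811419487), 0.027065010741353035)
clip [ 0.58945901 -0.06247384  0.015     ]
clip [0.59246948 0.00781818 0.015     ]
nose~ [ 0.58189888 -0.05953879  0.035     ]
nose~ [0.58257668 0.00568509 0.035     ]
```

```bash
python3 -m crank '{"hand":[0,0,0,0,0],"translation":[[0.045,0.001,-0.001],[0.09,0.001,-0.001],[0.12,0.001,-0.001],[0.131,0.001,-0.001],[0.131,0.001,-0.001]],"dr":[[0,0,0],[0,0,0],[0,0,0],[0,0,0],[0,0,0]]}' 60
python3 -m crank '{"hand":[255,255,255,255,255],"translation":[[0,0,0],[0,0,0],[0,0,0],[0,0,0],[0,0,0]],"dr":[[0,0,0],[0,0,0],[0,0,0],[0,0,0],[0,0,0]]}' 60
python3 -m crank '{"hand":[255,255,255,255,255],"translation":[[0,0,0],[0,0,0],[0,0,0],[-0.02,0,0],[-0.07,0,0]],"dr":[[0,0,0],[0,0,0],[0,0,0],[0,0,0],[0,0,0]]}' 60
```

```text
time_s: 1.65
position: [0.4285, -0.1086, 0.0181]
tool_rot: [[-0.003, 1.0, -0.006], [0.002, -0.006, -1.0], [-1.0, -0.003, -0.002]]
ft_force: [-0.0, 0.1, -0.8]
grip_width: 0.0854
time_s: 2.15
position: [0.4296, -0.1091, 0.0205]
tool_rot: [[0.001, 1.0, -0.006], [-0.001, -0.006, -1.0], [-1.0, 0.001, 0.001]]
ft_force: [-2.6, -0.7, 7.5]
grip_width: 0.0364
time_s: 2.65
position: [0.4277, -0.1081, 0.0883]
tool_rot: [[-0.006, 1.0, -0.006], [0.004, -0.006, -1.0], [-1.0, -0.006, -0.004]]
ft_force: [1.3, -0.6, -2.3]
grip_width: 0.0362
```

Run:
```python
from h import *
s=sensors.observe();print(s['time_s'],s['position'],s['ft_force'])
im,d=cams.get_image('wrist');c=cams.calibration('wrist');i2,_=cams.get_image('side')
cv2.imwrite('pics/w2.png',np.vstack([im[150:480,150:490],cv2.resize(i2[200:370,180:430],(340,231))]))
P=cloud(d,c)[280:470,230:410].reshape(-1,3);Q=P-s['position'];print(np.percentile(Q[:,2],[5,50,95]))
np.save('w2.npy',d)
```

```text
2.65 [ 0.42765695 -0.10812985  0.08826251] [ 1.33150412 -0.62443957 -2.27928263]
[-0.31713011  0.0325438   0.0894615 ]
```

View pics/w2.png

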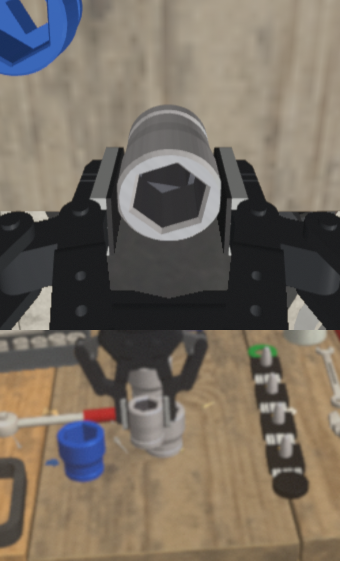

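Held upright between the pads, top rim centred near (320,345). Next: its offset from the TCP.

```bash
cat >> h.py <<'E'
def held(D,c,d,p,v0=0,v1=480,u0=240,u1=400):
    """centre of held socket's top rim relative to TCP"""
    Q=cloud(d,c)[v0:v1,u0:u1].reshape(-1,3)-p
    Q=Q[(np.abs(Q[:,0])<D*.6)&(np.abs(Q[:,1])<D*.75)&(Q[:,2]>.01)&(Q[:,2]<.06)]
    # only rim level
    hist,e=np.histogram(Q[:,2],bins=np.arange(.015,.05,.001));k=e[hist.argmax()]
    R=Q[np.abs(Q[:,2]-k-.0005)<.0015]
    (x,y),r=cv2.minEnclosingCircle(R[:,:2].astype(np.float32));return k,x,y,2*r,len(R)
E
python3 - <<'E'
from h import *
c=cams.calibration('wrist');print(held(.038,c,np.load('w2.npy'),sensors.observe()['position'],295,395,265,375))
p=sensors.observe()['position']
print(ray(c,320,345,p[2]+.027)-p,ray(c,320,345,p[2]+.0245)-p)
E
```

```text
(np.float64(0.02500000000000001), 0.0009206534596160054, -0.00024381137336604297, 0.04420435428619385, 4108)
[0.00111044 0.00359631 0.027     ] [0.00113746 0.00184216 0.0245    ]
```

```bash
python3 -m crank '{"hand":[255,255,255,255,255],"translation":[[-0.022,0.17,-0.178],[-0.022,0.17,-0.178],[-0.022,0.17,-0.178],[-0.022,0.17,-0.178],[-0.022,0.17,-0.178]],"dr":[[0,0,0],[0,0,0],[0,0,0],[0,0,0],[0,0,0]]}' 60
python3 -m crank '{"hand":[255,255,255],"translation":[[0,0,0],[0,0,0],[0,0,0]],"dr":[[0,0,0],[0,0,0],[0,0,0]]}' 60
python3 - <<'E'
from h import *
s=sensors.observe();print(s['time_s'],s['position'],s['ft_force'],np.round(s['tool_rot'],3).tolist())
im,d=cams.get_image('wrist');c=cams.calibration('wrist')
cv2.imwrite('pics/w3.png',im);np.save('w3.npy',d);print(sensors.observe()['position'])
E
```

```text
time_s: 3.25
position: [0.6013, 0.07, 0.1111]
tool_rot: [[-0.001, 1.0, -0.006], [0.0, -0.006, -1.0], [-1.0, -0.001, -0.0]]
ft_force: [1.3, -0.3, -3.0]
grip_width: 0.0361
time_s: 3.55
position: [0.5995, 0.0675, 0.1109]
tool_rot: [[-0.002, 1.0, -0.006], [-0.0, -0.006, -1.0], [-1.0, -0.002, 0.0]]
ft_force: [-0.7, -0.1, -2.4]
grip_width: 0.0361
3.55 [0.59950602 0.06746682 0.11092399] [-0.74669998 -0.13085452 -2.43782474] [[-0.002, 1.0, -0.006], [-0.0, -0.006, -1.0], [-1.0, -0.002, 0.0]]
[0.59956435 0.0672166  0.11116931]
```

View pics/w3.png

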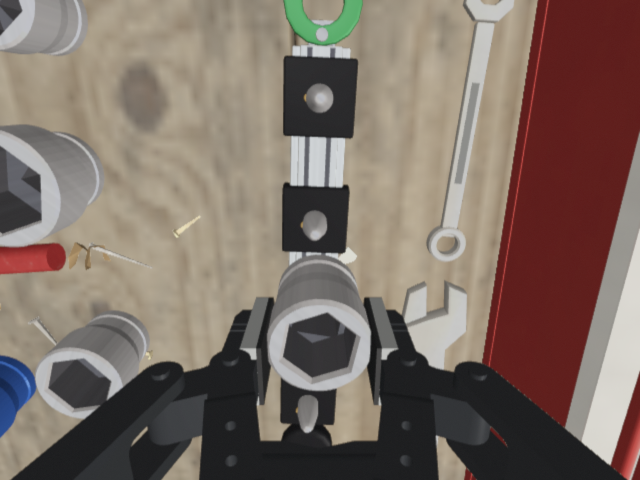

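Stud a's clip spans (284–357, 57–137) with the stud at (319,97) next to the green ring. Stud b's clip centre is at (315,217) and the held rim is centred at (319,344).

Run:
```python
from h import *
im=cv2.imread('pics/w3.png');c=cams.calibration('wrist');p=sensors.observe()['position'];d=np.load('w3.npy');P=cloud(d,c)
for n,(x0,x1,y0,y1) in dict(a=(270,370,46,145),b=(270,365,176,258)).items():
    m=(im[y0:y1,x0:x1].max(2)<60).astype(np.uint8);k=max(cv2.findContours(m,0,1)[0],key=cv2.contourArea)
    q=cv2.boxPoints(cv2.minAreaRect(k))+[x0,y0]
    w=np.array([ray(c,u,v,.015) for u,v in q]);print(n,w.mean(0).round(4),'sides',np.linalg.norm(np.diff(w,axis=0),axis=1).round(4),'rel',(w.mean(0)-p).round(4))
    Q=P[y0:y1,x0:x1].reshape(-1,3);t=Q[(Q[:,2]>.028)&(Q[:,2]<.05)];print('stud pts',len(t),t.mean(0).round(4),t[:,2].max())
print('held ray',(ray(c,318.5,344,p[2]+.026)-p).round(4))
```

```text
a [0.601  0.1514 0.015 ] sides [0.0429 0.0405 0.043 ] rel [ 0.0014  0.0842 -0.0962]
stud pts 560 [0.6013 0.1517 0.0361] 0.04324336878297569
b [0.598  0.0791 0.015 ] sides [0.0449 0.0402 0.0449] rel [-0.0016  0.0118 -0.0962]
stud pts 423 [0.598  0.0802 0.0359] 0.04297001398990424
held ray [0.0009 0.0032 0.026 ]
```

```bash
python3 -m crank '{"hand":[255,255,255,255,255],"translation":[[0,0.0005,-0.041],[0,0.0005,-0.081],[0,0.0005,-0.081],[0,0.0005,-0.081],[0.035,0.0005,-0.081]],"dr":[[0,0,0],[0,0,0],[0,0,0],[0,0,0],[0,0,0]]}' 60
python3 -m crank '{"hand":[255,255,255,255,255],"translation":[[0.012,0,0],[0.022,0,0],[0.031,0,0],[0.038,0,0],[0.038,0,0]],"dr":[[0,0,0],[0,0,0],[0,0,0],[0,0,0],[0,0,0]]}' 60
```

```text
time_s: 4.1
position: [0.6039, 0.1479, 0.0804]
tool_rot: [[0.01, 1.0, -0.007], [0.0, -0.007, -1.0], [-1.0, 0.01, -0.0]]
ft_force: [1.4, 0.4, -3.1]
grip_width: 0.0359
time_s: 4.6
position: [0.6012, 0.1489, 0.038]
tool_rot: [[-0.001, 1.0, -0.006], [-0.0, -0.006, -1.0], [-1.0, -0.001, 0.0]]
ft_force: [-0.2, -0.7, -2.8]
grip_width: 0.0363
```

```bash
python3 -m crank '{"hand":[255,255,255],"translation":[[0.0015,0,0],[0.003,0,0],[0.003,0,0]],"dr":[[0,0,0],[0,0,0],[0,0,0]]}' 60
```

```text
time_s: 4.9
position: [0.6015, 0.1491, 0.0358]
tool_rot: [[0.0, 1.0, -0.006], [0.0, -0.006, -1.0], [-1.0, 0.0, -0.0]]
ft_force: [-0.5, 0.0, -2.1]
grip_width: 0.0363
```

```bash
python3 -m crank '{"hand":[0,0,0,0,0],"translation":[[0,0,0],[0,0,0],[0,0,0],[-0.045,0,0],[-0.09,0,0]],"dr":[[0,0,0],[0,0,0],[0,0,0],[0,0,0],[0,0,0]]}' 60
python3 -m crank '{"hand":[0,0,0,0,0],"translation":[[0,-0.001,0],[0,-0.051,-0.016],[0,-0.101,-0.032],[0,-0.153,-0.048],[0,-0.153,-0.048]],"dr":[[-0.13,0,0],[-0.27,0,0],[-0.41,0,0],[-0.55,0,0],[-0.69,0,0]]}' 60
python3 - <<'E'
from h import *
s=sensors.observe();print(s['time_s'],s['position'],s['q'],np.round(s['tool_rot'],3).tolist())
im,d=cams.get_image('wrist');c=cams.calibration('wrist')
i2,d2=cams.get_image('top');cv2.imwrite('pics/w4.png',np.hstack([cv2.resize(im,(400,300)),cv2.resize(i2[140:290,220:470],(400,240))[:240].copy() if 0 else cv2.copyMakeBorder(cv2.resize(i2[140:290,220:470],(400,240)),0,60,0,0,0)]))
i3,_=cams.get_image('side');cv2.imwrite('pics/s4.png',i3)
P=cloud(d,c);Z=P[...,2];m=(Z>.047)&(Z<.056)
for (a,b,D) in((.448,.198,.046),(.4375,.1095,.062)):
    q=m&(np.hypot(P[...,0]-a,P[...,1]-b)<D*.62);k=P[q][:,:2].astype(np.float32);print(len(k),cv2.minEnclosingCircle(k) if len(k) else 0)
E
```

```text
time_s: 5.4
position: [0.6009, 0.1489, 0.126]
tool_rot: [[-0.003, 1.0, -0.006], [-0.0, -0.006, -1.0], [-1.0, -0.003, 0.0]]
ft_force: [0.9, -1.9, -0.1]
grip_width: 0.0855
time_s: 5.9
position: [0.4439, 0.199, 0.1258]
tool_rot: [[-0.003, 0.77, 0.638], [-0.0, 0.638, -0.77], [-1.0, -0.002, -0.002]]
ft_force: [0.3, -0.2, 0.5]
grip_width: 0.0854
5.9 [0.44385121 0.19904305 0.12581166] [ 1.01628669e+01  2.19937975e+01  9.36772870e+01  2.56288998e-02
  6.44833430e+01 -2.95015645e+01] [[-0.003, 0.77, 0.638], [-0.0, 0.638, -0.77], [-1.0, -0.002, -0.002]]
2367 ((0.44885215163230896, 0.19758503139019012), 0.023374808952212334)
1072 ((0.4368014335632324, 0.11456143110990524), 0.030286520719528198)
```

View pics/w4.png

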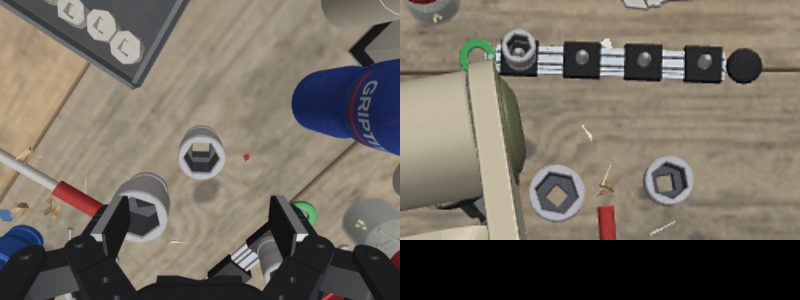

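Left: medium socket with rim at (202,155), gripper straddling it and clear of the bottle (345,105). Right: the small socket sits upright on stud a at (519,45).

```bash
python3 -m crank '{"hand":[0,0,0,0,0],"translation":[[0.045,0,0],[0.085,0,0],[0.105,0,0],[0.105,0,0],[0.105,0,0]],"dr":[[0,0,0],[0,0,0],[0,0,0],[0,0,0],[0,0,0]]}' 60
python3 -m crank '{"hand":[255,255,255,255,255],"translation":[[0,0,0],[0,0,0],[0,0,0],[0,0,0],[0,0,0]],"dr":[[0,0,0],[0,0,0],[0,0,0],[0,0,0],[0,0,0]]}' 60
python3 -m crank '{"hand":[255,255,255,255,255],"translation":[[0,0,0],[-0.04,0,0],[-0.09,0,0],[-0.09,0,0],[-0.09,0,0]],"dr":[[0,0,0],[0,0,0],[0,0,0],[0,0,0],[0,0,0]]}' 60
```

```text
time_s: 6.55
position: [0.45, 0.1977, 0.0209]
tool_rot: [[0.001, 0.777, 0.63], [0.0, 0.63, -0.777], [-1.0, 0.001, 0.0]]
ft_force: [0.4, -1.3, 0.2]
grip_width: 0.0852
time_s: 7.05
position: [0.449, 0.1979, 0.0218]
tool_rot: [[0.002, 0.775, 0.632], [0.0, 0.632, -0.775], [-1.0, 0.001, 0.001]]
ft_force: [-2.1, -1.0, 9.1]
grip_width: 0.0445
time_s: 7.55
position: [0.4487, 0.198, 0.1112]
tool_rot: [[0.002, 0.775, 0.632], [0.0, 0.632, -0.775], [-1.0, 0.002, 0.001]]
ft_force: [-0.4, 0.9, -3.9]
grip_width: 0.0444
```

```bash
python3 -m crank '{"hand":[255,255,255,255,255],"translation":[[0,0.010,0.045],[0,0.02,0.09],[0,0.03,0.135],[0,0.04,0.18],[0,0.0403,0.1864]],"dr":[[0.14,0,0],[0.28,0,0],[0.42,0,0],[0.56,0,0],[0.68,0,0]]}' 60
python3 -m crank '{"hand":[255,255,255],"translation":[[0,0,0],[0,0,0],[0,0,0]],"dr":[[0,0,0],[0,0,0],[0,0,0]]}' 60
python3 - <<'E'
from h import *
s=sensors.observe();p=s['position'];print(s['time_s'],p)
im,d=cams.get_image('wrist');c=cams.calibration('wrist');cv2.imwrite('pics/w5.png',im);np.save('w5.npy',d)
print(held(.046,c,d,p,280,420,240,400))
P=cloud(d,c);Z=P[...,2];q=(np.hypot(P[...,0]-.6012,P[...,1]-.1514)<.025)&(Z>.05)&(Z<.07);print('small top',np.median(Z[q]),cv2.minEnclosingCircle(P[q][:,:2].astype(np.float32)),np.linalg.lstsq(np.c_[P[q][:,:2],np.ones(q.sum())],Z[q],rcond=None)[0][:2])
E
```

```text
time_s: 8.05
position: [0.6002, 0.0754, 0.108]
tool_rot: [[-0.001, 1.0, -0.005], [-0.001, -0.005, -1.0], [-1.0, -0.001, 0.001]]
ft_force: [-0.0, 1.0, -2.8]
grip_width: 0.0442
time_s: 8.35
position: [0.5967, 0.0798, 0.1099]
tool_rot: [[-0.002, 1.0, 0.007], [0.0, 0.007, -1.0], [-1.0, -0.002, -0.0]]
ft_force: [0.0, 0.7, -2.7]
grip_width: 0.044
8.35 [0.59665889 0.07983951 0.10994987]
(np.float64(0.02800000000000001), 0.0009287535212934017, 0.004475015681236982, 0.054790206253528595, 5980)
small top 0.060848150462983974 ((0.6019595265388489, 0.14998000860214233), 0.01915779337286949) [-0.00221921  0.0185701 ]
```

View pics/w5.png

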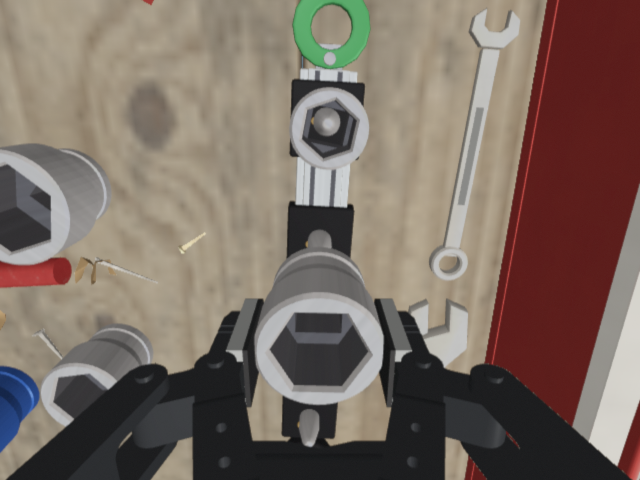

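Small socket is home: its top is at 0.0608, against 0.061 expected, and it is centred. The medium socket is held over stud b with its rim centre at (320,344).

```bash
python3 -m crank '{"hand":[255,255,255,255,255],"translation":[[0.02,0.001,0.002],[0.036,0.001,0.002],[0.052,0.001,0.002],[0.064,0.001,0.002],[0.072,0.001,0.002]],"dr":[[0,0,0],[0,0,0],[0,0,0],[0,0,0],[0,0,0]]}' 60
python3 -m crank '{"hand":[255,255,255],"translation":[[0,0,0],[0.0015,0,0],[0.0015,0,0]],"dr":[[0,0,0],[0,0,0],[0,0,0]]}' 60
```

```text
time_s: 8.9
position: [0.5982, 0.0774, 0.0378]
tool_rot: [[-0.001, 1.0, 0.005], [0.0, 0.005, -1.0], [-1.0, -0.001, -0.0]]
ft_force: [-0.9, 0.3, -2.6]
grip_width: 0.0444
time_s: 9.2
position: [0.5989, 0.077, 0.0376]
tool_rot: [[0.001, 1.0, 0.004], [-0.0, 0.004, -1.0], [-1.0, 0.001, 0.0]]
ft_force: [0.3, 0.4, -2.6]
grip_width: 0.0442
```

```bash
python3 -m crank '{"hand":[0,0,0,0,0],"translation":[[0,0,0],[0,0,0],[0,0,0],[-0.045,0,0],[-0.09,0,0]],"dr":[[0,0,0],[0,0,0],[0,0,0],[0,0,0],[0,0,0]]}' 60
python3 -m crank '{"hand":[0,0,0,0,0],"translation":[[0,-0.041,0.025],[0,-0.082,0.05],[0,-0.123,0.075],[0,-0.148,0.091],[0,-0.148,0.091]],"dr":[[0,0,0],[0,0,0],[0,0,0],[0,0,0],[0,0,0]]}' 60
python3 -m crank '{"hand":[0,0],"translation":[[0,0,0],[0,0,0]],"dr":[[0,0,0],[0,0,0]]}' 60
python3 - <<'E'
from h import *
s=sensors.observe();p=s['position'];print(s['time_s'],p)
im,d=cams.get_image('wrist');c=cams.calibration('wrist');cv2.imwrite('pics/w6.png',im)
P=cloud(d,c);Z=P[...,2]
for a,b,D,h in((.4506,-.014,.054,.054),(.598,.0785,.046,.065)):
    q=(np.hypot(P[...,0]-a,P[...,1]-b)<D*.62)&(abs(Z-h)<.004);print(np.median(Z[q]),cv2.minEnclosingCircle(P[q][:,:2].astype(np.float32)) if q.any() else 0)
E
```

```text
time_s: 9.7
position: [0.5982, 0.0769, 0.1276]
tool_rot: [[-0.002, 1.0, 0.004], [0.0, 0.004, -1.0], [-1.0, -0.002, -0.0]]
ft_force: [-0.2, 0.7, 1.1]
grip_width: 0.0853
time_s: 10.2
position: [0.4486, -0.0157, 0.1276]
tool_rot: [[-0.001, 1.0, 0.002], [-0.0, 0.002, -1.0], [-1.0, -0.001, 0.0]]
ft_force: [0.1, 0.0, 0.8]
grip_width: 0.0857
time_s: 10.4
position: [0.452, -0.0145, 0.1273]
tool_rot: [[0.001, 1.0, 0.004], [-0.0, 0.004, -1.0], [-1.0, 0.001, 0.0]]
ft_force: [0.5, -0.1, 0.4]
grip_width: 0.0856
10.4 [ 0.45200542 -0.01445525  0.12728574]
0.0535809988318626 ((0.44987139105796814, -0.01573346182703972), 0.02737005427479744)
0.06445295229864278 ((0.5985819697380066, 0.07808853685855865), 0.02340056002140045)
```

Medium is home (top 0.0645, against 0.065 expected). Next, grip the large one.

```bash
python3 -m crank '{"hand":[0,0,0,0,0],"translation":[[0.045,0,0.001],[0.085,0,0.001],[0.103,0,0.001],[0.103,0,0.001],[0.103,0,0.001]],"dr":[[0,0,0],[0,0,0],[0,0,0],[0,0,0],[0,0,0]]}' 60
python3 -m crank '{"hand":[255,255,255,255,255],"translation":[[0,0,0],[0,0,0],[0,0,0],[0,0,0],[0,0,0]],"dr":[[0,0,0],[0,0,0],[0,0,0],[0,0,0],[0,0,0]]}' 70
python3 -m crank '{"hand":[255,255,255,255,255],"translation":[[0,0,0],[-0.04,0,0],[-0.086,0,0],[-0.086,0,0],[-0.086,0,0]],"dr":[[0,0,0],[0,0,0],[0,0,0],[0,0,0],[0,0,0]]}' 70
```

```text
time_s: 10.95
position: [0.4518, -0.0154, 0.0244]
tool_rot: [[0.0, 1.0, 0.005], [-0.0, 0.005, -1.0], [-1.0, 0.0, 0.0]]
ft_force: [0.2, -0.0, 0.6]
grip_width: 0.0857
time_s: 11.45
position: [0.451, -0.0156, 0.0254]
tool_rot: [[0.001, 1.0, 0.004], [-0.0, 0.004, -1.0], [-1.0, 0.001, 0.0]]
ft_force: [-4.4, 0.1, 12.8]
grip_width: 0.0523
time_s: 11.95
position: [0.451, -0.0156, 0.1105]
tool_rot: [[0.002, 1.0, 0.004], [-0.0, 0.004, -1.0], [-1.0, 0.002, 0.0]]
ft_force: [-0.5, 0.1, -4.4]
grip_width: 0.0522
```

```bash
python3 -m crank '{"hand":[255,255,255,255,255],"translation":[[0,0.045,-0.007],[0,0.09,-0.014],[0,0.13,-0.02],[0,0.144,-0.0225],[0,0.144,-0.0225]],"dr":[[0,0,0],[0,0,0],[0,0,0],[0,0,0],[0,0,0]]}' 70
python3 -m crank '{"hand":[255,255],"translation":[[0,0,0],[0,0,0]],"dr":[[0,0,0],[0,0,0]]}' 70
python3 - <<'E'
from h import *
s=sensors.observe();p=s['position'];print(s['time_s'],p)
im,d=cams.get_image('wrist');c=cams.calibration('wrist');cv2.imwrite('pics/w7.png',im)
P=cloud(d,c);Z=P[...,2]
q=(np.hypot(P[...,0]-.598,P[...,1]-.0785)<.029)&(abs(Z-.065)<.004);print(np.median(Z[q]),cv2.minEnclosingCircle(P[q][:,:2].astype(np.float32)))
E
```

```text
time_s: 12.45
position: [0.5955, 0.0079, 0.1072]
tool_rot: [[-0.003, 1.0, 0.005], [0.001, 0.005, -1.0], [-1.0, -0.003, -0.001]]
ft_force: [-0.4, 0.5, -4.3]
grip_width: 0.0523
time_s: 12.65
position: [0.5937, 0.0074, 0.1092]
tool_rot: [[-0.002, 1.0, 0.004], [0.0, 0.004, -1.0], [-1.0, -0.002, -0.0]]
ft_force: [-0.5, 1.1, -4.9]
grip_width: 0.0518
12.65 [0.59367097 0.00738786 0.10918213]
0.06508173222377225 ((0.6001226305961609, 0.07766621559858322), 0.023256156593561172)
```

View pics/w7.png

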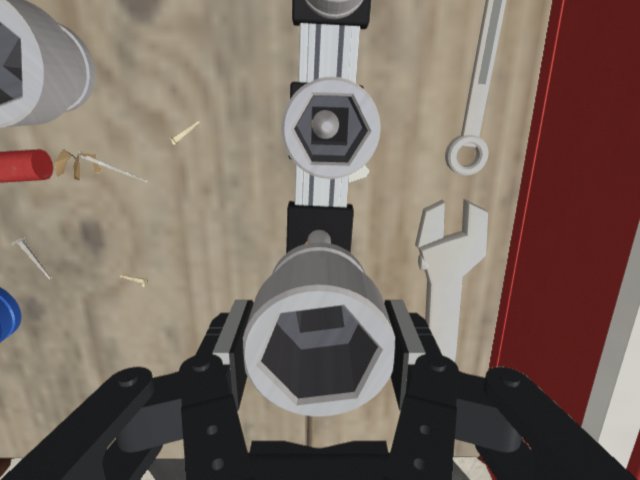

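Medium stands over stud b's post (325,125). The large one is held above stud c, rim centre (319,350).

```bash
python3 -m crank '{"hand":[255,255,255,255,255],"translation":[[0.02,0.001,0.001],[0.036,0.001,0.001],[0.05,0.001,0.001],[0.061,0.001,0.001],[0.068,0.001,0.001]],"dr":[[0,0,0],[0,0,0],[0,0,0],[0,0,0],[0,0,0]]}' 70
python3 -m crank '{"hand":[255,255,255],"translation":[[0,0,0],[0.0015,0,0],[0.0015,0,0]],"dr":[[0,0,0],[0,0,0],[0,0,0]]}' 70
```

```text
time_s: 13.2
position: [0.5954, 0.0064, 0.0414]
tool_rot: [[-0.001, 1.0, 0.004], [0.0, 0.004, -1.0], [-1.0, -0.001, -0.0]]
ft_force: [0.0, 0.2, -3.1]
grip_width: 0.0518
time_s: 13.5
position: [0.5958, 0.0064, 0.041]
tool_rot: [[-0.0, 1.0, 0.004], [-0.0, 0.004, -1.0], [-1.0, -0.0, 0.0]]
ft_force: [-1.8, -0.5, -4.3]
grip_width: 0.0516
```

```bash
python3 -m crank '{"hand":[0,0,0,0,0],"translation":[[0,0,0],[0,0,0],[0,0,0],[-0.045,0,0],[-0.09,0,0]],"dr":[[0,0,0],[0,0,0],[0,0,0],[0,0,0],[0,0,0]]}' 60
python3 -m crank '{"hand":[0,0,0,0,0],"translation":[[0,-0.041,-0.026],[0,-0.082,-0.052],[0,-0.123,-0.078],[0,-0.158,-0.102],[0,-0.158,-0.102]],"dr":[[0,0,0],[0,0,0],[0,0,0],[0,0,0],[0,0,0]]}' 60
python3 -m crank '{"hand":[0,0],"translation":[[0,0,0],[0,0,0]],"dr":[[0,0,0],[0,0,0]]}' 60
python3 - <<'E'
from h import *
s=sensors.observe();p=s['position'];print(s['time_s'],p)
im,d=cams.get_image('wrist');c=cams.calibration('wrist');cv2.imwrite('pics/w8.png',im)
P=cloud(d,c);Z=P[...,2]
q=(np.hypot(P[...,0]-.4375,P[...,1]-.1095)<.038)&(abs(Z-.058)<.004);print(np.median(Z[q]),cv2.minEnclosingCircle(P[q][:,:2].astype(np.float32)))
im,d=cams.get_image('top');c=cams.calibration('top');P=cloud(d,c);Z=P[...,2]
q=(np.hypot(P[...,0]-.592,P[...,1]-.0065)<.033)&(abs(Z-.070)<.006);print('large',np.median(Z[q]),cv2.minEnclosingCircle(P[q][:,:2].astype(np.float32)))
E
```

```text
time_s: 14.0
position: [0.5956, 0.0065, 0.1312]
tool_rot: [[-0.002, 1.0, 0.004], [0.0, 0.004, -1.0], [-1.0, -0.002, -0.0]]
ft_force: [-0.2, 1.0, 0.6]
grip_width: 0.0853
time_s: 14.5
position: [0.4336, 0.11, 0.1311]
tool_rot: [[-0.002, 1.0, 0.007], [0.001, 0.007, -1.0], [-1.0, -0.002, -0.001]]
ft_force: [0.8, -0.5, 0.4]
grip_width: 0.0855
time_s: 14.7
position: [0.4388, 0.1074, 0.1309]
tool_rot: [[0.002, 1.0, 0.004], [-0.0, 0.004, -1.0], [-1.0, 0.002, 0.0]]
ft_force: [0.6, -0.8, -1.1]
grip_width: 0.085
14.7 [0.43875531 0.10739733 0.13090049]
0.05758043513320718 ((0.437106192111969, 0.10844256728887558), 0.03143810108304024)
large 0.07002401475211328 ((0.5947520732879639, 0.006030786316841841), 0.027314363047480583)
```

```bash
python3 -m crank '{"hand":[0,0,0,0,0],"translation":[[0.045,0,0],[0.085,0,0],[0.104,0,0],[0.104,0,0],[0.104,0,0]],"dr":[[0,0,0],[0,0,0],[0,0,0],[0,0,0],[0,0,0]]}' 60
python3 -m crank '{"hand":[255,255,255,255,255],"translation":[[0,0,0],[0,0,0],[0,0,0],[0,0,0],[0,0,0]],"dr":[[0,0,0],[0,0,0],[0,0,0],[0,0,0],[0,0,0]]}' 80
python3 -m crank '{"hand":[255,255,255,255,255],"translation":[[0,0,0],[-0.04,0,0],[-0.086,0,0],[-0.1,0,0],[-0.1,0,0]],"dr":[[0,0,0],[0,0,0],[0,0,0],[0,0,0],[0,0,0]]}' 80
```

```text
time_s: 15.3
position: [0.4384, 0.1075, 0.0269]
tool_rot: [[0.0, 1.0, 0.003], [-0.0, 0.003, -1.0], [-1.0, 0.0, 0.0]]
ft_force: [0.9, -0.0, -0.7]
grip_width: 0.0853
time_s: 15.8
position: [0.4376, 0.1078, 0.0282]
tool_rot: [[0.002, 1.0, 0.004], [-0.0, 0.004, -1.0], [-1.0, 0.002, 0.0]]
ft_force: [-4.7, -1.3, 13.2]
grip_width: 0.0599
time_s: 16.3
position: [0.4384, 0.1078, 0.1289]
tool_rot: [[0.005, 1.0, 0.004], [-0.0, 0.004, -1.0], [-1.0, 0.005, 0.0]]
ft_force: [-0.2, -0.1, -5.3]
grip_width: 0.0595
```

```bash
python3 -m crank '{"hand":[255,255,255,255,255],"translation":[[0,0.03,0.034],[0,0.061,0.068],[0,0.092,0.103],[0,0.123,0.138],[0,0.1535,0.172]],"dr":[[0,0,0],[0,0,0],[0,0,0],[0,0,0],[0,0,0]]}' 80
python3 -m crank '{"hand":[255,255,255],"translation":[[0,0,0],[0,0,0],[0,0,0]],"dr":[[0,0,0],[0,0,0],[0,0,0]]}' 80
python3 - <<'E'
from h import *
s=sensors.observe();p=s['position'];print(s['time_s'],p)
im,d=cams.get_image('wrist');c=cams.calibration('wrist');cv2.imwrite('pics/w9.png',im)
P=cloud(d,c);Z=P[...,2]
q=(np.hypot(P[...,0]-.595,P[...,1]-.0075)<.033)&(abs(Z-.069)<.004);print('large',np.median(Z[q]),cv2.minEnclosingCircle(P[q][:,:2].astype(np.float32)))
E
```

```text
time_s: 16.8
position: [0.5921, -0.0651, 0.1247]
tool_rot: [[-0.003, 1.0, 0.004], [0.001, 0.004, -1.0], [-1.0, -0.003, -0.001]]
ft_force: [0.6, 1.5, -3.6]
grip_width: 0.0591
time_s: 17.1
position: [0.5907, -0.0628, 0.1254]
tool_rot: [[-0.003, 1.0, 0.004], [0.001, 0.004, -1.0], [-1.0, -0.003, -0.001]]
ft_force: [-0.7, 0.1, -3.9]
grip_width: 0.0597
17.1 [ 0.5907322  -0.06278588  0.12537862]
large 0.06912993577694074 ((0.5966406464576721, 0.006204692646861076), 0.027206500992178917)
```

View pics/w9.png

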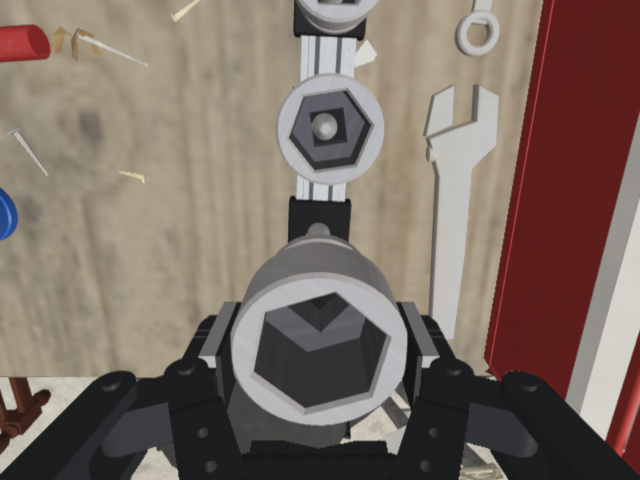

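Large is home (top 0.0691, against 0.069 expected). The largest is held above stud d, rim centre (319,347).

```bash
python3 -m crank '{"hand":[255,255,255,255,255],"translation":[[0.025,0.001,0.001],[0.045,0.001,0.001],[0.06,0.001,0.001],[0.072,0.001,0.001],[0.08,0.001,0.001]],"dr":[[0,0,0],[0,0,0],[0,0,0],[0,0,0],[0,0,0]]}' 80
python3 -m crank '{"hand":[255,255,255],"translation":[[0,0,0],[0.0015,0,0],[0.0015,0,0]],"dr":[[0,0,0],[0,0,0],[0,0,0]]}' 80
```

```text
time_s: 17.65
position: [0.5923, -0.064, 0.0459]
tool_rot: [[-0.001, 1.0, 0.005], [0.0, 0.005, -1.0], [-1.0, -0.001, -0.0]]
ft_force: [-0.3, -1.0, -2.9]
grip_width: 0.0594
time_s: 17.95
position: [0.5929, -0.0646, 0.0456]
tool_rot: [[0.001, 1.0, 0.004], [-0.0, 0.004, -1.0], [-1.0, 0.001, 0.0]]
ft_force: [-1.4, 0.0, -4.5]
grip_width: 0.0597
```

```bash
python3 -m crank '{"hand":[255,255,255],"translation":[[0.001,0,0],[0.002,0,0],[0.002,0,0]],"dr":[[0,0,0],[0,0,0],[0,0,0]]}' 80
python3 -m crank '{"hand":[0,0,0,0,0],"translation":[[0,0,0],[0,0,0],[0,0,0],[-0.045,0,0],[-0.09,0,0]],"dr":[[0,0,0],[0,0,0],[0,0,0],[0,0,0],[0,0,0]]}' 60
python3 -m crank '{"hand":[0,0,0,0,0],"translation":[[-0.02,-0.03,0.03],[-0.03,-0.06,0.07],[-0.03,-0.1,0.1],[-0.03,-0.13,0.13],[-0.03,-0.13,0.13]],"dr":[[0,0,0],[0,0,0],[0,0,0],[0,0,0],[0,0,0]]}' 60
python3 -m crank '{"hand":[0,0],"translation":[[0,0,0],[0,0,0]],"dr":[[0,0,0],[0,0,0]]}' 60
python3 - <<'E'
from h import *
im,d=cams.get_image('top');c=cams.calibration('top');P=cloud(d,c);Z=P[...,2]
i2,_=cams.get_image('side');a=cv2.resize(im[150:210,240:460],(660,180));b=cv2.resize(i2[150:350,290:450],(320,400))
cv2.imwrite('pics/end.png',np.vstack([cv2.copyMakeBorder(a,0,0,0,0,0),cv2.copyMakeBorder(b,0,0,170,170,0)]))
for n,x,y,D,h in(('s',.5977,.1509,.038,.061),('m',.5936,.0767,.046,.065),('l',.5907,.0055,.054,.069),('xl',.5877,-.0652,.062,.073)):
    q=(np.hypot(P[...,0]-x,P[...,1]-y)<D*.65)&(abs(Z-h)<.006);A=np.c_[P[q][:,:2]-[x,y],np.ones(q.sum())]
    print(n,np.median(Z[q]).round(4),'want',h,np.round(np.array(cv2.minEnclosingCircle(P[q][:,:2].astype(np.float32))[0])-[x,y],4),'tilt',np.linalg.lstsq(A,Z[q],rcond=None)[0][:2].round(3))
s=sensors.observe();print(s['time_s'],s['position'],s['ft_force'])
E
```

```text
time_s: 18.25
position: [0.593, -0.0647, 0.0433]
tool_rot: [[0.001, 1.0, 0.004], [-0.0, 0.004, -1.0], [-1.0, 0.001, 0.0]]
ft_force: [-0.1, -0.7, -3.4]
grip_width: 0.0598
time_s: 18.75
position: [0.5923, -0.0644, 0.1336]
tool_rot: [[-0.002, 1.0, 0.004], [0.001, 0.004, -1.0], [-1.0, -0.002, -0.001]]
ft_force: [0.7, 0.3, 1.2]
grip_width: 0.0856
time_s: 19.25
position: [0.4607, -0.1979, 0.1637]
tool_rot: [[-0.0, 1.0, -0.001], [-0.001, -0.001, -1.0], [-1.0, -0.0, 0.001]]
ft_force: [1.8, -0.5, -0.3]
grip_width: 0.0854
time_s: 19.45
position: [0.4639, -0.1947, 0.1632]
tool_rot: [[0.001, 1.0, 0.005], [-0.0, 0.005, -1.0], [-1.0, 0.001, 0.0]]
ft_force: [0.8, -0.0, 0.8]
grip_width: 0.0854
s 0.0618 want 0.061 [ 0.0023 -0.001 ] tilt [0.007 0.02 ]
m 0.0657 want 0.065 [0.0044 0.0013] tilt [-0.005 -0.005]
l 0.0699 want 0.069 [0.0047 0.0004] tilt [-0.007 -0.013]
xl 0.0739 want 0.073 [0.0046 0.0014] tilt [-0.003 -0.005]
19.55 [ 0.46398389 -0.19433076  0.16303952] [-0.02739438  0.63859403 -0.00829738]
```

View pics/end.png

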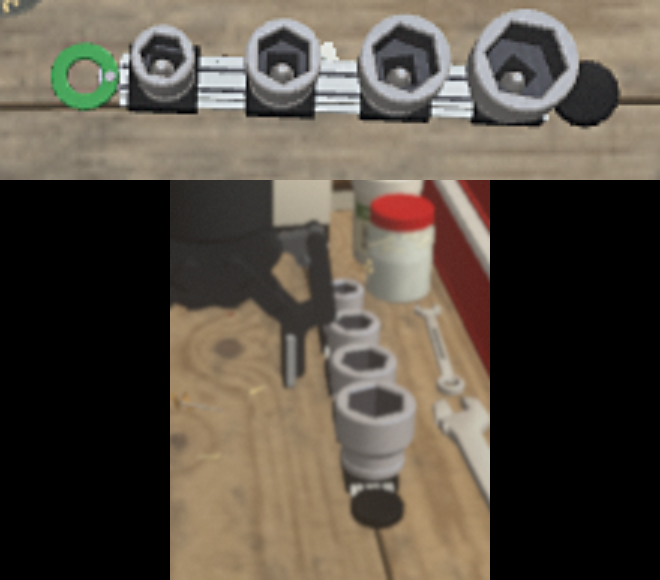

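All four stand home and upright, in order from the ring. I'm handing in.

```bash
python3 -c "
from rig import env;print(env.close_job())"
```

```text
the job is handed in; nothing more can be done
None
```

All four sockets are on the rail in order from the green hang ring: small on stud a, medium on b, large on c and largest on d. I handed the job in at about 19.6 s of the 88 s, with the arm clear of everything. The blue look-alike was left alone, and the gripper did not go near enough to touch the glue bottle.

**Last checks, top camera:**
- **Height:** the socket tops were 0.7–0.9 mm above the fully-home heights. That matches the camera's offset, which read the bare bench about 1.5 mm high.
- **Upright:** tilts were no more than about 0.02 rad.
- **Position:** the centres came out 2.5–5 mm from my first top-view clip estimates, mostly in x.

**Disagreement:** the wrist camera put the studs about 2–4 mm from those same first estimates, mostly in x. By its readings the small, medium and large sockets were within about 2.5 mm of their studs, and it did not re-check the largest after release. I put the x offset down to the first estimates, since a fully home socket can only shift about 2 mm on its stud.

I did not measure the bottle's position again at the end.

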